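# Sort repaired-toy covers by shape into their bins

## Task

Sort the three battery covers that lie in the pockets of the sorting stand: the round one goes into the round tub, the two square ones into the rectangular box, each left lying inside its bin. They sit almost flush in their pockets, so feel for each and press lightly on top with the fingertips, drag each one out onto the apron and slide it off the end into its bin; never press hard, the covers crack, and leave the tools, toys and other things around them where they are.

Things in the scene. Friction and masses are not known exactly. Their poses are not given: they have to be found in the camera images.
- stand: Fixed plywood sorting stand, 266 mm in x, 302 mm in y, its deck 60 mm above the table. Origin: at table height, mid-width, 110 mm from its edge nearest the robot; x away from the robot, y to the left (turned up to 0.2 rad). Three pockets in a row, open to the robot; a bare apron in front of them; behind them, x 106 to 156 mm, a ledge with a screwdriver.
- pocket_mid (a point): Centre of the middle pocket's floor, at deck height (stand frame x = 53, y = 0 mm). The other pockets' centres are 98 mm to either side along the stand's y. Each pocket is 90 x 90 mm, with 8 mm thick walls 8 mm high above the deck (stand x from 8 to 106 mm); the side towards the robot is open.
- apron (a point): Centre of the apron, at deck height (stand frame x = -47, y = 0 mm): level bare deck, stand x from -102 to +8 mm, y from -151 to +151 mm. An 8 mm high lip closes it towards the robot (x -110 to -102 mm). Its left and right ends (y = +151 and -151 mm) are open; a bin stands just beyond and below each.
- square_a: White plastic square cover, 84 x 84 mm, 6 to 10 mm thick (unknown), about 60 g. Lies in one of the pockets (which varies), nearly flush with its walls and 3 mm clear of them: only the top can be touched. Slick on the stand (friction about 0.3); fingertips grip better: pressing on top with 5 to 15 N drags it. Cracks above 70 N. Origin: centre of the underside, z up.
- square_b: A second square cover in another pocket, like square_a but perhaps of another thickness (6 to 10 mm).
- round_a: White plastic round cover, a disc 84 mm across, 6 to 10 mm thick, about 55 g, flat top, in the remaining pocket. Otherwise as square_a. Origin: centre of the underside, z up.
- tub: Fixed round lavender tub, open on top: 170 mm across the rim, 160 mm at the foot, 50 mm high (10 mm lower than the deck), wall 3 mm, floor 4 mm. Stands at the left or the right end of the apron (varies), its rim 8 to 12 mm from the stand. A spare round cover lies in it already. Origin: centre of the underside.
- crate: Fixed rectangular lavender box, open on top: 180 mm in its x, 170 mm in its y, 50 mm high (10 mm lower than the deck), walls and floor 3 mm. Stands at the other end of the apron, 8 to 12 mm from the stand. A spare square cover lies in it already. Origin: centre of the underside; axes as the stand's.
- screwdriver: Bystander: red-handled screwdriver, 170 mm, lying across the ledge of the stand behind the pockets, at most 30 mm above the deck.
- toy_car: Bystander: toy car, 60 x 40 mm, 40 mm high, on the table just in front of the stand's lip, so lower than the deck.
- tape_roll: Bystander: roll of paper tape, 80 mm across, 24 mm high, on the table behind and left of the stand.
- mug: Bystander: white mug, 80 mm across, 95 mm high, on the table far to the left.
- glue: Bystander: small glue bottle, 44 mm across, 110 mm high, on the table behind and right of the stand.
- pliers_wrench: Bystander: steel wrench, 160 mm, on the table far to the right.
- toy_maraca: Bystander: green toy rattle, 100 mm long, 40 mm high, on the table just in front of the stand's lip, lower than the deck.
Mind the look-alikes: they are no part of the job. Leave any black or purple look-alike of the square_a alone. Leave any brown look-alike of the square_b alone.

How it is judged:
At the end, for the whole second after the job is handed in: The round cover's origin is within 75 mm (horizontally) of the tub's centre, both square covers' origins are inside the rectangular box (within 85 mm in its x and 80 mm in its y of its centre), all three origins are lower than 50 mm above the table and the covers are at rest (slower than 20 mm/s) (horizontal distance between round_a and tub below 0.075 m and x of square_a in the frame of crate between -0.085 and 0.085 m and y of square_a in the frame of crate between -0.08 and 0.08 m and x of square_b in the frame of crate between -0.085 and 0.085 m and y of square_b in the frame of crate between -0.08 and 0.08 m and height (world z) of each of round_a, square_a, square_b below 0.05 m and linear speed of each of round_a, square_a, square_b below 0.02 m/s); the robot touches nothing.
It fails at once if a cover is pressed or squeezed with more than 70 N (contact force between the fingers and round_a above 70 N or contact force between the fingers and square_a above 70 N or contact force between the fingers and square_b above 70 N).
It fails at once if a tool, toy or other bystander is moved by more than 30 mm (distance of any of screwdriver, toy_car, tape_roll, mug, glue, pliers_wrench, toy_maraca from where it was at the start of the episode above 0.03 m).
It also fails if it takes over 64 s, if anything falls off the work surface, if the arm or the gripper's body presses on something with over 40 N, if the wrist force passes 120 N, or if a joint passes its speed limit or range.

## Robot

A 6-joint arm with a two-finger parallel gripper is mounted at the origin on the work surface. World frame = base frame: x ahead of the robot, y to its left, z up, the work surface at z = 0. Lengths are in m, angles in rad, forces in N, time in s.
With the tool pointing down it reaches from about 0.425 to 0.95 m from the base axis. Payload 3.5 kg.
Tool frame: the origin (TCP) lies at the very end of the fingers, on their centre line; the grasp point (between the pads) lies 19 mm behind it (ctrl.pinch_z is the distance from the TCP to the grasp point, in m); z points along the fingers, y is the line along which they close (so a half turn about z gives the same grasp; the last joint's range is limited). The gripper opens to 85 mm and grips with 20 to 120 N. Pads are 22 mm wide; open, the fingers measure 114 mm over their backs; the gripper's body (76 mm by 85 mm) begins 54 mm behind the grasp point. The pads swing forward as they close: fully open they stand 13 mm farther back than shut.
Start: joints at [1.006, 0.286, 1.577, -0, 1.279, -0.15], TCP at [0.272, 0.618, 0.231] pointing down, gripper open.
Joint ranges: [-2.77, 2.77], [-0.9, 2.22], [0.21, 2.48], [-1.53, 4.67], [0.24, 2.81], [-2.84, 2.84]. Speed limits (rad/s): [2.79, 2.79, 3.14, 3.14, 3.14, 3.14].

## Interface

Orientations are given as a unit quaternion [x, y, z, w].
In Python, from plant import ctrl gives the robot as it stands. The module is installed in compiled form; this text tells all that it offers.
- The arm moves only by the shell command python3 -m crank 'ROWS' [OPENING] [FORCE]. ROWS is JSON, a list of rows, each a list of 6 numbers: the shift along the tool's x, y, z in cm, then the turn, a rotation vector about the tool's x, y, z in rad. In form: [[tx, ty, tz, rx, ry, rz], ...]. A call has 1 to 10 rows; each row is the pose to reach, as a shift and turn from the pose commanded when the call began, along the tool's axes at that moment; what a row does not reach only later rows make up. A row lasts 1/10 s, in which the tool goes at most 50 mm and 8.59 degrees, less where a joint would pass 70% of its speed; a pose out of reach is approached as far as the arm can. A call with a gripper value outside its range is refused whole. OPENING is the opening, from 0 (shut) to 1 (fully open), set as the call begins (- or left out, the last holds). The fingers move at their own pace and stop on an object; FORCE is the grip in N (left out, the last holds). Time passes only in rows, so rows that repeat a pose let the fingers close. It gives the time, the measured TCP pose, the force, the opening and the grip force at its end, in the units of the state.
- ctrl.get_state(): the state, without advancing time (a new reading comes with each control period).
- ctrl.read_camera(name): name is "scene" or "top"; returns (picture, depth): 384x512x3 uint8, blue, green, red; 384x512 float32, m along the optical axis (not along the pixel's ray), 0 where there is no reading.
- ctrl.camera_info(name): a dict with "K" (3x3 intrinsics, pixels), "origin" and "orientation" of the camera in the world. Camera axes: x right, y down, z forward; pixel columns grow to the right and rows downward; lengths in m; the calibration is good to about 2 mm. A picture is of the moment at which its call begins. camera_info takes no time and is no camera call.
- ctrl.sign_off(): hands the job in; it is judged then, once.
The state is a dict: "time": time; "qpos": joint angles; "dq": joint speeds; "joint_efforts": joint torques, N m; "eef_pos": TCP position; "tcp_rot": TCP orientation; "contact_force": force on the tool from outside, world axes, zero at the start; "wrist_torque": the same for the moment, N m; "opening": opening from 0.0 (shut) to 1.0 (fully open); "finger_force": force on a finger pad.
Only numpy, scipy, OpenCV 4.12 (cv2) and the standard library are available. Lean on these libraries where they do the work, as an engineer would, in place of code of your own. Each camera call takes 0.05 s, during which the arm holds its last target. There are 200 camera calls.

## Working session

There is one attempt and no reset: what is moved stays moved. The work goes in short steps, Python scripts to look and compute and a shell command to move; the robot and the scene stay as the last step left them, time stands still between calls to the robot, and variables do not carry over. Pictures are saved under pics/ and viewed, at most 11 in all, crops included, and the job is handed in when it is done.

```bash
mkdir -p pics
cat > h.py <<'E'
import numpy as np,cv2
from scipy.spatial.transform import Rotation as R
from plant import ctrl
def cam(n):
    i=ctrl.camera_info(n);K=np.array(i["K"]);o=np.array(i["origin"]);q=np.array(i["orientation"])
    M=R.from_quat(q).as_matrix() if q.size==4 else q.reshape(3,3)
    return K,o,M
def ray(n,px,z):
    K,o,M=cam(n);px=np.atleast_2d(px).astype(float)
    d=np.c_[px,np.ones(len(px))]@np.linalg.inv(K).T@M.T
    return o+d*((z-o[2])/d[:,2])[:,None]
def proj(n,p):
    K,o,M=cam(n);c=(np.atleast_2d(p)-o)@M@K.T
    return c[:,:2]/c[:,2:]
E
python3 - <<'E'
from h import *
for n in("top","scene"):
    p,d=ctrl.read_camera(n);cv2.imwrite(f"pics/{n}0.png",p);np.save(n+"0.npy",d)
    print(n,*cam(n))
s=ctrl.get_state();print(s)
E
```

```text
top [[472.13030589   0.         255.59742351]
 [  0.         472.13030589 195.80466189]
 [  0.           0.           1.        ]] [0.40361822 0.01835057 1.46822019] [[ 0.00542698 -0.99318973  0.11638177]
 [-0.99979837 -0.00763921 -0.01857071]
 [ 0.0193333  -0.11625752 -0.99303092]]
scene [[457.44677324   0.         262.4325483 ]
 [  0.         457.44677324 181.46363642]
 [  0.           0.           1.        ]] [ 1.11727142 -0.49020258  1.15777127] [[ 0.67019318  0.62199581 -0.4049226 ]
 [ 0.7420371  -0.55059389  0.3823968 ]
 [ 0.0149013  -0.55674732 -0.83054824]]
{'time': 0.1, 'qpos': array([ 1.00599995e+00,  2.87103028e-01,  1.57801584e+00,  4.20620159e-05,
        1.27859027e+00, -1.49993106e-01]), 'dq': array([ 1.40155906e-04, -1.25746390e-03, -3.36302857e-03, -9.96358704e-04,
       -9.74953396e-05, -6.20300956e-04]), 'joint_efforts': array([ 9.76031479e-04, -4.07294583e+01, -2.93699902e+01, -9.13777239e-05,
        3.42964340e-03, -1.33267136e-05]), 'eef_pos': array([0.27167542, 0.61727685, 0.23007618]), 'tcp_rot': array([ 2.05923751e-01,  9.78567467e-01, -9.84331692e-04, -3.89071439e-04]), 'contact_force': array([ 1.06113644,  0.25417747, -0.07212093]), 'wrist_torque': array([-0.06130394, -0.04783449,  0.02220704]), 'finger_force': 0.0, 'opening': 1.0024714132703076}
```

View pics/top0.png

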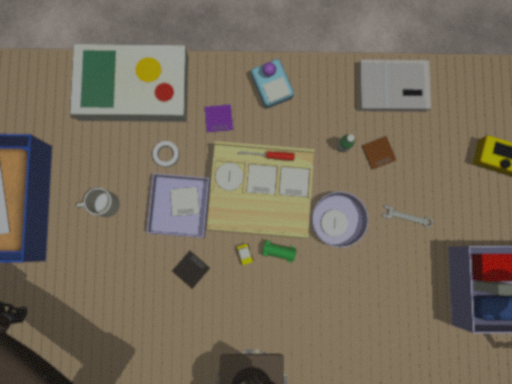

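View pics/scene0.png

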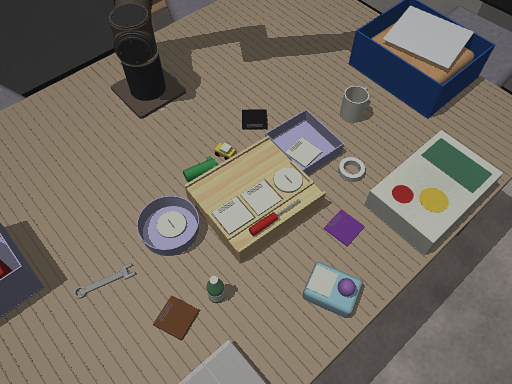

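Candidates, top view: white round cover (229,176), white squares (262,179) and (294,181), all in the stand's pockets. Look-alikes to leave: purple (219,118), black (191,269), brown (379,152), and the spares in the bins at (184,201) and (334,222). Tub is on the right and the crate on the left. I'll measure next and check one crop.

```bash
cat > m.py <<'E'
from h import *
p=cv2.imread("pics/top0.png");hsv=cv2.cvtColor(p,cv2.COLOR_BGR2HSV)
roi=np.zeros(p.shape[:2],np.uint8);roi[130:250,195:330]=255
print("hsv deck",hsv[215,260],"table",hsv[265,330],"cover",hsv[176,222],"tub",hsv[236,322],"crate",hsv[225,170])
def big(m):
    c,_=cv2.findContours(m,cv2.RETR_EXTERNAL,cv2.CHAIN_APPROX_NONE);return max(c,key=cv2.contourArea)
h0=hsv[215,260].astype(int)
m=cv2.inRange(hsv,np.array([18,75,120]),np.array([35,255,255]))&roi
m=cv2.morphologyEx(m,cv2.MORPH_OPEN,np.ones((3,3)))
c=big(m)
w=ray("top",c[:,0,:],0.06)[:,:2]
r=cv2.minAreaRect((w*1000).astype(np.float32));print("stand rect",r)
white=cv2.inRange(hsv,(0,0,130),(179,60,255))&roi;white[195:]=0
n,l,s,ce=cv2.connectedComponentsWithStats(white)
for i in range(1,n):
    if s[i,4]>200:
        cc=big((l==i).astype(np.uint8));w=ray("top",cc[:,0,:],0.068)[:,:2]*1000
        print("cover",s[i],cv2.minAreaRect(w.astype(np.float32)))
lav=cv2.inRange(hsv,(112,25,60),(140,140,255))
n,l,s,ce=cv2.connectedComponentsWithStats(lav)
for i in range(1,n):
    if s[i,4]>400:
        cc=big((l==i).astype(np.uint8));w=ray("top",cc[:,0,:],0.05)[:,:2]*1000
        print("lav",s[i],cv2.minAreaRect(w.astype(np.float32)))
d=np.load("top0.npy");K,o,M=cam("top")
for u,v in[(229,176),(262,182),(294,184),(260,215),(246,250)]:
    print(u,v,(o+M@(np.linalg.inv(K)@[u,v,1]*d[v,u])).round(4))
cv2.imwrite("pics/crop.png",cv2.resize(p[130:260,140:380],None,fx=3,fy=3,interpolation=cv2.INTER_CUBIC))
E
python3 m.py
```

```text
hsv deck [ 24  95 161] table [ 16  67 133] cover [ 40  14 165] tub [124  26 160] crate [123  36 162]
stand rect ((532.8953247070312, -19.418106079101562), (304.3271484375, 165.52777099609375), 85.09945678710938)
cover [215 162  29  29 661] ((627.0345458984375, 72.24951934814453), (84.94732666015625, 83.93025207519531), 0.4887100160121918)
cover [246 164  31  31 845] ((619.0556030273438, -24.841182708740234), (87.69732666015625, 87.94629669189453), 85.67036437988281)
cover [279 166  31  29 817] ((613.72314453125, -122.79496002197266), (88.26227569580078, 86.45792388916016), 85.78193664550781)
lav [   0  134   52  129 2697] ((563.5249633789062, 680.3640747070312), (390.16693115234375, 152.9788055419922), 3.87668776512146)
lav [ 147  175   62   62 2488] ((540.2719116210938, 225.34548950195312), (171.0322723388672, 176.69635009765625), 85.9879379272461)
lav [ 313  192   54   55 1406] ((502.34344482421875, -262.68658447265625), (161.5179901123047, 157.59396362304688), 70.36971282958984)
lav [ 449  246   63   87 2428] ((296.72564697265625, -684.6064453125), (190.76930236816406, 253.2709503173828), 89.89270782470703)
229 176 [0.6259 0.072  0.0743]
262 182 [ 0.6096 -0.0268  0.0677]
294 184 [ 0.6037 -0.1225  0.0717]
260 215 [ 0.511  -0.0215  0.0594]
246 250 [0.4068 0.0196 0.0445]
```

View pics/crop.png

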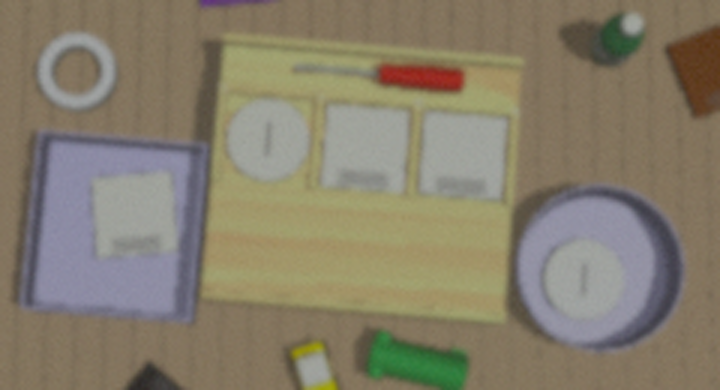

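The crop confirms it: round cover in the left pocket (crop 267,138), squares in the middle (365,147) and right (463,155), tub right, crate left. Stand yaw is about -0.073, pocket_mid ≈ (0.620, -0.025). Moving over the round cover with the tool y aligned to the stand y.

```bash
python3 -m crank '[[-54.4,-35.6,5,0,0,-0.34],[-54.4,-35.6,5,0,0,-0.34],[-54.4,-35.6,5,0,0,-0.34],[-54.4,-35.6,5,0,0,-0.34],[-54.4,-35.6,5,0,0,-0.34],[-54.4,-35.6,5,0,0,-0.34],[-54.4,-35.6,5,0,0,-0.34],[-54.4,-35.6,5,0,0,-0.34],[-54.4,-35.6,5,0,0,-0.34],[-54.4,-35.6,5,0,0,-0.34]]' 0 40
cat > w.py <<'E'
import sys
from h import *
# stand frame readout; optional target (stand mm x y, z mm) -> tool-frame cm shift
s=ctrl.get_state();T=R.from_quat(s["tcp_rot"]).as_matrix();yaw=-0.073
e=np.array([np.cos(yaw),np.sin(yaw),0]);f=np.array([-e[1],e[0],0]);O=np.array([.620,-.0247,0])-.053*e
p=s["eef_pos"];print("t",s["time"],"stand mm",((p-O)@e*1e3).round(1),((p-O)@f*1e3).round(1),"z",(p[2]*1e3).round(2),"F",s["contact_force"].round(1),"yaw err",np.arctan2(T[:,1]@-e,T[:,1]@f).round(3))
if len(sys.argv)>3:
    x,y,z=[float(a)/1e3 for a in sys.argv[1:4]]
    print("shift cm",(T.T@(O+x*e+y*f+[0,0,z]-p)*100).round(2))
E
python3 w.py 53 98 90
```

```text
time: 1.1
eef_pos: [0.5435, 0.199, 0.1926]
tcp_rot: [0.037, 0.999, 0.0, -0.0]
contact_force: [0.8, 0.3, 0.8]
opening: -0.001
finger_force: 0.0
t 1.1 stand mm -39.6 217.5 z 192.56 F [0.8 0.3 0.8] yaw err -0.002
shift cm [ -9.28 -11.93  10.25]
```

```bash
python3 -m crank '[[-9.2,-11.6,9,0,0,0],[-9.2,-11.6,9,0,0,0],[-9.2,-11.6,9,0,0,0],[-9.2,-11.6,9,0,0,0],[-9.2,-11.6,9,0,0,0],[-9.2,-11.6,9,0,0,0]]' >/dev/null
python3 w.py 53 98 75
```

```text
t 1.7 stand mm 51.1 103.1 z 102.46 F [-0.1  0.2  0.9] yaw err -0.003
shift cm [-0.19 -0.51  2.75]
```

```bash
python3 -m crank '[[-0.2,-0.5,2.7,0,0,0],[-0.2,-0.5,2.7,0,0,0],[-0.2,-0.5,2.9,0,0,0],[-0.2,-0.5,3.0,0,0,0],[-0.2,-0.5,3.1,0,0,0],[-0.2,-0.5,3.2,0,0,0],[-0.2,-0.5,3.2,0,0,0]]' >/dev/null
python3 w.py 53 98 65
```

```text
t 2.4 stand mm 53.7 98.3 z 71.5 F [ 0.2  0.5 -0.7] yaw err -0.002
shift cm [ 0.07 -0.03  0.65]
```

```bash
for i in 1 2; do python3 -m crank '[[0,0,0.1,0,0,0],[0,0,0.1,0,0,0]]' >/dev/null; python3 w.py; done
```

```text
t 2.6 stand mm 53.6 98.1 z 70.0 F [ 0.4  0.5 -0.2] yaw err -0.002
t 2.8 stand mm 53.5 98.1 z 68.86 F [ 0.2  0.1 -0.2] yaw err -0.002
```

```bash
python3 -m crank '[[0,0,0.1,0,0,0],[0,0,0.1,0,0,0]]' >/dev/null; python3 w.py
```

```text
t 3.0 stand mm 54.0 98.2 z 68.64 F [-0.6 -0.   2.3] yaw err -0.002
```

Contact at about 68.6 mm. Adding a bit more force.

```bash
python3 -m crank '[[0,0,0.1,0,0,0],[0,0,0.1,0,0,0]]' >/dev/null; python3 w.py
```

```text
t 3.2 stand mm 54.5 98.2 z 68.62 F [-0.9 -0.5  5.8] yaw err -0.002
```

```bash
python3 -m crank '[[0,0,0.12,0,0,0],[0,0,0.12,0,0,0],[0.6,0,0.12,0,0,0],[1.4,0,0.12,0,0,0],[2.2,0,0.12,0,0,0],[3,0,0.12,0,0,0]]' >/dev/null; python3 w.py
```

```text
t 3.8 stand mm 26.3 98.2 z 68.58 F [ 1.6 -0.2  6.8] yaw err -0.002
```

```bash
python3 -m crank '[[0.8,0,0,0,0,0],[1.6,0,0,0,0,0],[2.4,0,0,0,0,0],[3.2,0,0,0,0,0],[4,0,0,0,0,0],[4.8,0,0,0,0,0],[5.6,0,0,0,0,0],[6.4,0,0,0,0,0],[7,0,0,0,0,0],[7,0,0,0,0,0]]' >/dev/null; python3 w.py
python3 - <<'E'
from h import *
p,_=ctrl.read_camera("scene");cv2.imwrite("pics/s1.png",cv2.resize(p[80:280,100:400],None,fx=2.5,fy=2.5))
E
```

```text
t 4.8 stand mm -44.3 98.5 z 68.54 F [-0.9 -0.2  8.5] yaw err -0.002
```

View pics/s1.png

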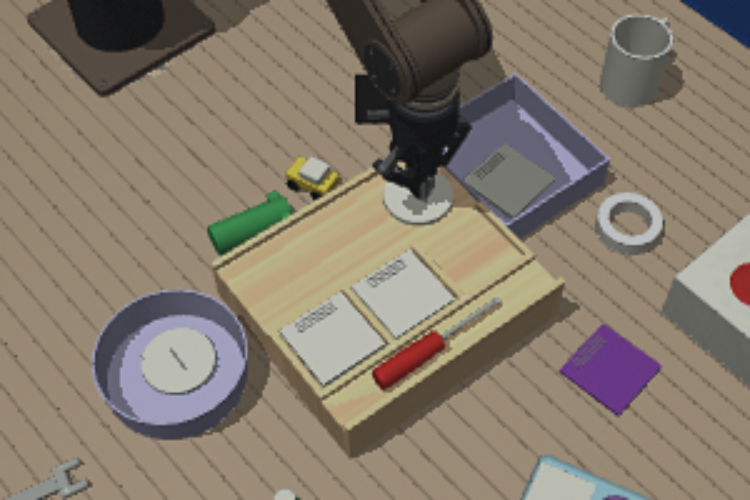

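The round cover followed the finger onto the apron, with its centre near (418,198) in the crop. Dragging it right towards the tub.

```bash
python3 -m crank '[[0,-0.6,0,0,0,0],[0,-1.6,0,0,0,0],[0,-2.8,0,0,0,0],[0,-4,0,0,0,0],[0,-5.2,0,0,0,0],[0,-6.4,0,0,0,0],[0,-7.6,0,0,0,0],[0,-8.8,0,0,0,0],[0,-10,0,0,0,0],[0,-10.5,0,0,0,0]]' >/dev/null; python3 w.py
```

```text
t 5.85 stand mm -44.0 -7.3 z 68.53 F [0.2 2.3 9. ] yaw err -0.003
```

```bash
python3 -m crank '[[0,-0.8,0,0,0,0],[0,-2,0,0,0,0],[0,-3.2,0,0,0,0],[0,-4.4,0,0,0,0],[0,-5.6,0,0,0,0],[0,-6.8,0,0,0,0],[0,-8,0,0,0,0],[0,-9.2,0,0,0,0],[0,-10,0,0,0,0],[0,-10,0,0,0,0]]' >/dev/null; python3 w.py
cat > c.py <<'E'
from h import *
# white cover blobs above the apron in stand mm
p,_=ctrl.read_camera("top");hsv=cv2.cvtColor(p,cv2.COLOR_BGR2HSV)
m=cv2.inRange(hsv,(0,0,120),(179,55,255));yaw=-0.073
e=np.array([np.cos(yaw),np.sin(yaw),0]);f=np.array([-e[1],e[0],0]);O=np.array([.620,-.0247,0])-.053*e
n,l,s,c=cv2.connectedComponentsWithStats(m)
for i in range(1,n):
    if 150<s[i,4]<1500 and 195<s[i,0]<380 and 150<s[i,1]<250:
        cc,_=cv2.findContours((l==i).astype(np.uint8),0,1);cc=max(cc,key=cv2.contourArea)
        w=ray("top",cc[:,0],.068)-O
        r=cv2.minAreaRect((np.c_[w@e,w@f]*1000).astype(np.float32));print(s[i],np.round(r[0]),np.round(r[1]),round(r[2]))
E
python3 c.py
```

```text
t 6.85 stand mm -44.3 -108.5 z 68.55 F [-0.8 -1.9  8.2] yaw err -0.002
[247 164  30  30 734] [54. -0.] [86. 87.] 1
[279 166  31  30 621] [ 53. -98.] [88. 88.] 0
```

```bash
python3 -m crank '[[0,-0.7,0,0,0,0],[0,-1.5,0,0,0,0],[0,-2,0,0,0,0],[0,-2,0,0,0,0],[0,-2,-1.5,0,0,0],[0,-2,-1.5,0,0,0],[0.3,5,-1.5,0,0,0],[0.3,5,-1.5,0,0,0],[0.3,5,-1,0,0,0],[0.3,5,-1,0,0,0]]' >/dev/null; python3 w.py -47 -60 63;python3 c.py
python3 - <<'E'
from h import *
p,_=ctrl.read_camera("scene");cv2.imwrite("pics/s2.png",cv2.resize(p[80:280,100:400],None,fx=2.5,fy=2.5))
E
```

```text
t 7.9 stand mm -50.4 -56.3 z 74.89 F [-0.7  0.3 -0.5] yaw err -0.0
shift cm [-0.34 -0.37  1.19]
[246 164  31  30 724] [52. -0.] [87. 87.] 89
[279 166  31  31 737] [ 54. -98.] [86. 87.] 0
```

View pics/s2.png

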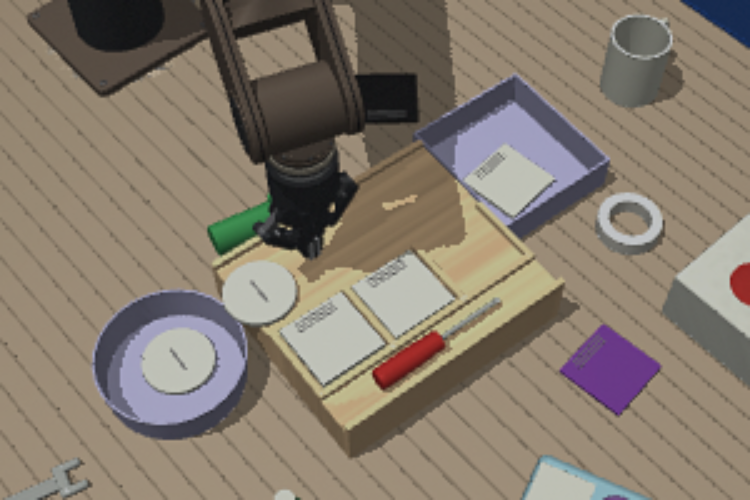

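Round cover at crop (260,293), at the right end of the apron, with the finger clear behind it. Getting its x offset before the push.

```bash
python3 - <<'E'
from h import *
yaw=-.073;e=np.array([np.cos(yaw),np.sin(yaw),0]);f=np.array([-e[1],e[0],0]);O=np.array([.620,-.0247,0])-.053*e
for px in[(204,197.2),(100+365/2.5,80+(320+30)/2.5)]:
    w=ray("scene",px,.068)[0]-O;print(w@e*1e3,w@f*1e3)
print((proj("scene",O-.047*e-.130*f+[0,0,.0685])-[100,80])*2.5)
E
python3 -m crank '[[-0.2,-0.3,1.15,0,0,0],[-0.2,-0.3,1.15,0,0,0],[-0.2,-0.3,1.15,0,0,0]]' >/dev/null; python3 w.py
```

```text
-40.9142270493535 -128.88544021233912
88.69606177427127 -79.12925034477561
[[256.09319127 289.60959608]]
t 8.3 stand mm -48.1 -60.2 z 63.58 F [-0.2 -0.8  0.4] yaw err -0.003
```

```bash
python3 -m crank '[[-0.5,-1,0.05,0,0,0],[-0.5,-1.8,0.05,0,0,0],[-0.5,-2.8,0.05,0,0,0],[-0.5,-3.8,0.05,0,0,0],[-0.5,-4.8,0.05,0,0,0],[-0.5,-5.8,0.05,0,0,0],[-0.5,-6.8,0.05,0,0,0],[-0.5,-7.8,0.05,0,0,0],[-0.5,-8.8,0.05,0,0,0],[-0.5,-9.8,0.05,0,0,0]]' >/dev/null; python3 w.py
```

```text
t 9.3 stand mm -42.9 -158.4 z 63.8 F [ 0.4 -0.2 -0.1] yaw err -0.002
```

```bash
python3 -m crank '[[0,-1,0,0,0,0],[0,-2,0,0,0,0],[0,-3,0,0,0,0],[0,-3,0,0,0,0]]' >/dev/null; python3 w.py
python3 -m crank '[[0,0,-3,0,0,0],[0,0,-4,0,0,0],[0,9,-4,0,0,0],[0,13,-4,0,0,0],[0,13,-4,0,0,0],[0,13,-4,0,0,0]]' >/dev/null; python3 w.py 53 -0 75
python3 - <<'E'
from h import *
p,_=ctrl.read_camera("scene");cv2.imwrite("pics/s3.png",cv2.resize(p[80:280,100:400],None,fx=2.5,fy=2.5))
E
```

```text
t 9.7 stand mm -42.7 -189.0 z 64.03 F [ 0.4  0.4 -0.3] yaw err -0.003
t 10.3 stand mm -43.2 -54.2 z 103.67 F [ 0.2 -0.3  0.6] yaw err 0.003
shift cm [-9.64  5.38  2.87]
```

View pics/s3.png

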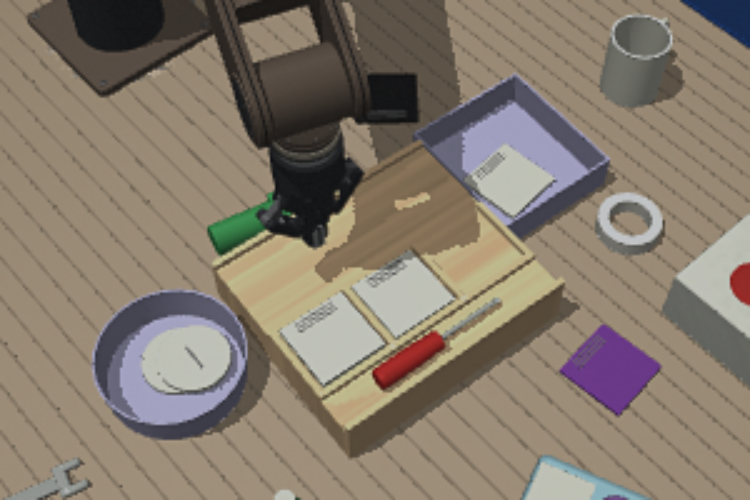

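The round cover lies flat in the tub at crop (195,357). Next is the middle square.

```bash
python3 -m crank '[[-9.6,5.4,0,0,0,0],[-9.6,5.4,0,0,0,0],[-9.6,5.4,0,0,0,0],[-9.6,5.4,2,0,0,0],[-9.6,5.4,2.8,0,0,0],[-9.6,5.4,3.0,0,0,0],[-9.6,5.4,3.1,0,0,0],[-9.6,5.4,3.2,0,0,0],[-9.6,5.4,3.2,0,0,0]]' >/dev/null; python3 w.py 53 -0 71
```

```text
t 11.25 stand mm 53.7 -4.2 z 72.64 F [-0.4  0.1  0.3] yaw err -0.002
shift cm [0.07 0.42 0.16]
```

```bash
python3 -m crank '[[0,0,0.1,0,0,0],[0,0,0.1,0,0,0]]' >/dev/null; python3 w.py;python3 -m crank '[[0,0,0.1,0,0,0],[0,0,0.1,0,0,0]]' >/dev/null; python3 w.py
```

```text
t 11.45 stand mm 53.5 -3.9 z 71.22 F [-0.4  0.4  0.2] yaw err -0.002
t 11.65 stand mm 53.4 -3.8 z 69.81 F [-0.3  0.9  0.7] yaw err -0.002
```

```bash
python3 -m crank '[[0,0,0.1,0,0,0],[0,0,0.1,0,0,0]]' >/dev/null; python3 w.py;python3 -m crank '[[0,0,0.1,0,0,0],[0,0,0.1,0,0,0]]' >/dev/null; python3 w.py
```

```text
t 11.85 stand mm 53.3 -3.7 z 68.67 F [ 0.6  0.3 -0.6] yaw err -0.002
t 12.05 stand mm 53.3 -3.8 z 67.7 F [-0.6  0.5  0.4] yaw err -0.002
```

```bash
python3 -m crank '[[0,0,0.1,0,0,0],[0,0,0.1,0,0,0]]' >/dev/null; python3 w.py
```

```text
t 12.25 stand mm 53.3 -3.8 z 66.7 F [-0.3  0.1 -0.1] yaw err -0.002
```

```bash
python3 -m crank '[[0,0.4,0.1,0,0,0],[0,0.4,0.1,0,0,0]]' >/dev/null; python3 w.py;python3 -m crank '[[0,0,0.1,0,0,0],[0,0,0.1,0,0,0]]' >/dev/null; python3 w.py
```

```text
t 12.45 stand mm 54.1 0.4 z 66.58 F [0.4 0.  2.3] yaw err -0.002
t 12.65 stand mm 54.3 0.4 z 66.57 F [-1.4 -0.4  7. ] yaw err -0.002
```

```bash
python3 -m crank '[[0,0,0.12,0,0,0],[0.2,0,0.12,0,0,0],[0.8,0,0.12,0,0,0],[1.8,0,0.12,0,0,0],[2.8,0,0.12,0,0,0],[3.8,0,0.12,0,0,0],[4.8,0,0.12,0,0,0],[5.8,0,0.12,0,0,0],[6.8,0,0.12,0,0,0],[7.8,0,0.12,0,0,0]]' >/dev/null; python3 w.py
```

```text
t 13.65 stand mm -21.7 0.1 z 66.56 F [ 1.7 -0.5  8. ] yaw err -0.002
```

```bash
python3 -m crank '[[0.8,0,0,0,0,0],[1.6,0,0,0,0,0],[2.1,0,0,0,0,0],[2.1,0,0,0,0,0],[2.1,0.6,0,0,0,0],[2.1,1.6,0,0,0,0],[2.1,2.8,0,0,0,0],[2.1,4,0,0,0,0],[2.1,5.2,0,0,0,0],[2.1,6.4,0,0,0,0]]' >/dev/null; python3 w.py
```

```text
t 14.65 stand mm -42.7 64.2 z 66.55 F [-1.1 -2.   9.8] yaw err -0.001
```

```bash
python3 -m crank '[[0,1.2,0,0,0,0],[0,2.4,0,0,0,0],[0,3.6,0,0,0,0],[0,4.8,0,0,0,0],[0,6,0,0,0,0],[0,6.4,0,0,0,0],[0,6.4,0,0,0,0],[0,6.4,-1.5,0,0,0],[0,6.4,-1.5,0,0,0]]' >/dev/null
python3 -m crank '[[0,-3,0,0,0,0],[0,-7.2,0,0,0,0],[0,-7.2,0,0,0,0],[0,-7.2,0,0,0,0]]' >/dev/null; python3 w.py
python3 - <<'E'
from h import *
p,_=ctrl.read_camera("scene");cv2.imwrite("pics/s4.png",cv2.resize(p[80:280,100:400],None,fx=2.5,fy=2.5))
E
```

```text
t 15.95 stand mm -45.9 55.7 z 78.28 F [-0.2  1.   0.6] yaw err -0.004
```

View pics/s4.png

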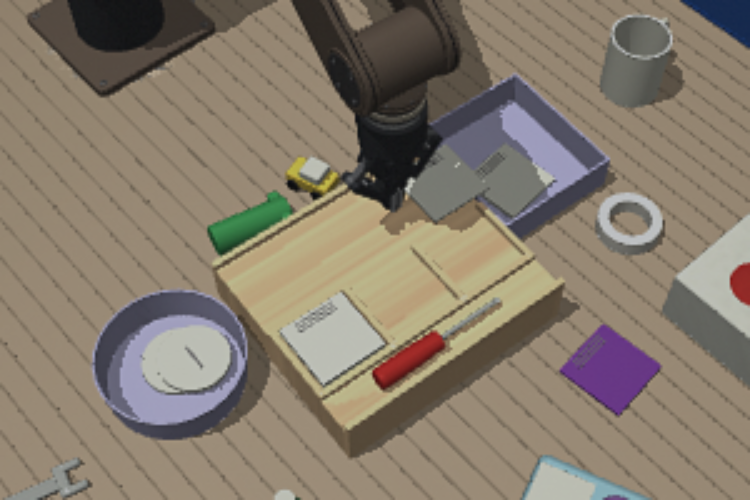

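Square is straddling the left apron end at crop (448,183), with the finger behind it. Lowering and pushing.

```bash
python3 -m crank '[[0,0,1,0,0,0],[0,0,1.5,0,0,0],[0,0,1.5,0,0,0],[0,1,1.5,0,0,0],[0,2,1.5,0,0,0],[0,3,1.5,0,0,0],[0,4,1.5,0,0,0],[0,5,1.5,0,0,0],[0,6,1.5,0,0,0],[0,7,1.5,0,0,0]]' >/dev/null; python3 w.py
```

```text
t 17.0 stand mm -45.2 127.4 z 63.84 F [ 0.4 -0.4  0.1] yaw err -0.002
```

```bash
python3 -m crank '[[0,1,0,0,0,0],[0,2,0,0,0,0],[0,3,0,0,0,0],[0,4,0,0,0,0],[0,5,0,0,0,0],[0,6,0,0,0,0],[0,6.5,0,0,0,0],[0,6.5,0,0,0,0]]' >/dev/null; python3 w.py
python3 -m crank '[[0,0,-3,0,0,0],[0,0,-4,0,0,0],[0,-5,-4,0,0,0],[0,-10,-4,0,0,0],[0,-15,-4,0,0,0],[0,-20,-4,0,0,0],[0,-20,-4,0,0,0]]' >/dev/null; python3 w.py 53 -98 75
python3 - <<'E'
from h import *
p,_=ctrl.read_camera("scene");cv2.imwrite("pics/s5.png",cv2.resize(p[80:280,100:400],None,fx=2.5,fy=2.5))
E
```

```text
t 17.8 stand mm -45.2 192.0 z 63.68 F [-0.5 -0.1  0.4] yaw err -0.001
t 18.5 stand mm -45.0 -14.0 z 104.17 F [-0.4  0.7 -0. ] yaw err -0.009
shift cm [-9.87 -8.31  2.95]
```

View pics/s5.png

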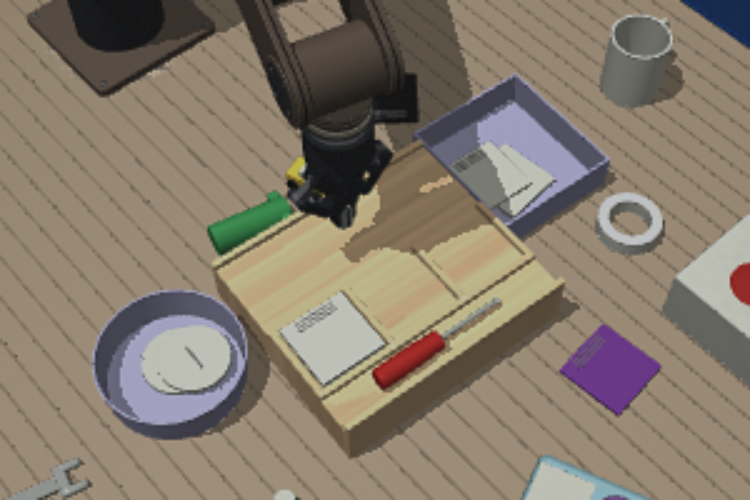

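The first square lies in the crate at crop (490,178). Now the right-hand square.

```bash
python3 -m crank '[[-9.8,-8,0,0,0,0],[-9.8,-8,0,0,0,0],[-9.8,-8,0,0,0,0],[-9.8,-8,2,0,0,0],[-9.8,-8,2.8,0,0,0],[-9.8,-8,3.0,0,0,0],[-9.8,-8,3.1,0,0,0],[-9.8,-8,3.2,0,0,0],[-9.8,-8,3.2,0,0,0]]' >/dev/null; python3 w.py 53 -98 71
```

```text
t 19.45 stand mm 52.5 -88.4 z 72.42 F [-0.6  1.   0.2] yaw err -0.001
shift cm [-0.05 -0.96  0.14]
```

```bash
for i in 1 2; do python3 -m crank '[[0,0,0.1,0,0,0],[0,0,0.1,0,0,0]]' >/dev/null; python3 w.py; done
```

```text
t 19.65 stand mm 52.4 -88.8 z 71.05 F [0.  0.3 0.7] yaw err -0.002
t 19.85 stand mm 52.5 -88.9 z 69.93 F [-0.3 -0.8  0.1] yaw err -0.002
```

```bash
python3 -m crank '[[0,0,0.1,0,0,0],[0,0,0.1,0,0,0]]' >/dev/null; python3 w.py
```

```text
t 20.05 stand mm 52.9 -89.0 z 69.89 F [-1.5 -0.4  5.6] yaw err -0.002
```

```bash
python3 -m crank '[[0,0,-0.4,0,0,0],[0,-0.9,-0.4,0,0,0],[0,-0.9,-0.4,0,0,0],[0,-0.9,-0.1,0,0,0],[0,-0.9,0,0,0,0],[0,-0.9,0.02,0,0,0],[0,-0.9,0.02,0,0,0]]' >/dev/null; python3 w.py
```

```text
t 20.75 stand mm 53.0 -98.3 z 69.88 F [-1.3 -1.   6.4] yaw err -0.002
```

```bash
python3 -m crank '[[0,0,0.12,0,0,0],[0.2,0,0.12,0,0,0],[0.8,0,0.12,0,0,0],[1.8,0,0.12,0,0,0],[2.8,0,0.12,0,0,0],[3.8,0,0.12,0,0,0],[4.8,0,0.12,0,0,0],[5.8,0,0.12,0,0,0],[6.8,0,0.12,0,0,0],[7.8,0,0.12,0,0,0]]' >/dev/null; python3 w.py
```

```text
t 21.75 stand mm -23.2 -98.5 z 69.86 F [ 2.7 -0.7  7.3] yaw err -0.002
```

```bash
python3 -m crank '[[0.8,0,0,0,0,0],[1.6,0,0,0,0,0],[2.1,0,0,0,0,0],[2.1,0,0,0,0,0],[2.1,0.6,0,0,0,0],[2.1,1.6,0,0,0,0],[2.1,2.8,0,0,0,0],[2.1,4,0,0,0,0],[2.1,5.2,0,0,0,0],[2.1,6.4,0,0,0,0]]' >/dev/null; python3 w.py
```

```text
t 22.75 stand mm -44.0 -34.4 z 69.85 F [-0.2 -1.6  8.2] yaw err -0.001
```

```bash
python3 -m crank '[[0,1.2,0,0,0,0],[0,2.4,0,0,0,0],[0,3.6,0,0,0,0],[0,4.8,0,0,0,0],[0,6,0,0,0,0],[0,7.2,0,0,0,0],[0,8.4,0,0,0,0],[0,9.6,0,0,0,0],[0,10,0,0,0,0],[0,10,0,0,0,0]]' >/dev/null; python3 w.py
```

```text
t 23.75 stand mm -43.9 66.9 z 69.85 F [0.4 1.4 9.4] yaw err -0.001
```

```bash
python3 -m crank '[[0,1.2,0,0,0,0],[0,2.4,0,0,0,0],[0,3.6,0,0,0,0],[0,4.8,0,0,0,0],[0,6,0,0,0,0],[0,6,0,0,0,0],[0,6,-1.5,0,0,0],[0,6,-1.5,0,0,0]]' >/dev/null
python3 -m crank '[[0,-3,0,0,0,0],[0,-7.2,0,0,0,0],[0,-7.2,0,0,0,0],[0,-7.2,0,0,0,0]]' >/dev/null; python3 w.py
python3 - <<'E'
from h import *
p,_=ctrl.read_camera("scene");cv2.imwrite("pics/s6.png",cv2.resize(p[80:280,100:400],None,fx=2.5,fy=2.5))
E
```

```text
t 24.95 stand mm -46.8 53.6 z 81.89 F [-0.6  0.5 -0.7] yaw err -0.004
```

View pics/s6.png

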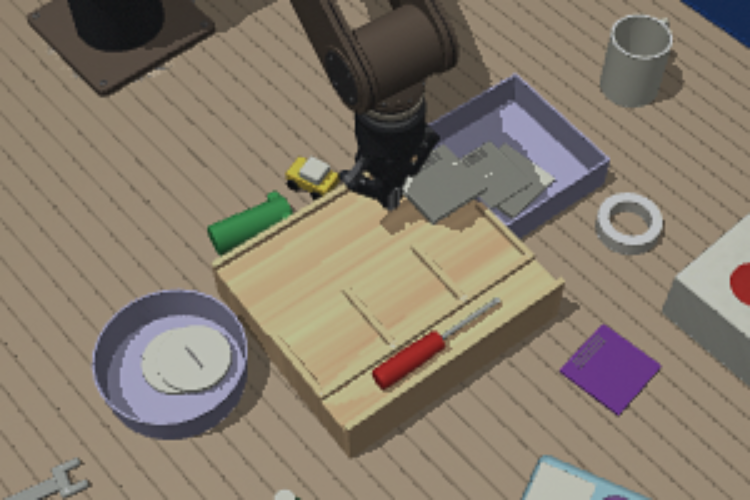

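The last square is at the left end, crop (448,182). Pushing it off the same way.

```bash
python3 -m crank '[[0,0,1,0,0,0],[0,0,1.85,0,0,0],[0,0,1.85,0,0,0],[0,1,1.85,0,0,0],[0,2,1.85,0,0,0],[0,3,1.85,0,0,0],[0,4,1.85,0,0,0],[0,5,1.85,0,0,0],[0,6,1.85,0,0,0],[0,7,1.85,0,0,0]]' >/dev/null; python3 w.py
```

```text
t 26.0 stand mm -46.2 125.3 z 63.99 F [ 0.2 -0.6  0.1] yaw err -0.002
```

```bash
python3 -m crank '[[0,1,0,0,0,0],[0,2,0,0,0,0],[0,3,0,0,0,0],[0,4,0,0,0,0],[0,5,0,0,0,0],[0,6,0,0,0,0],[0,7,0,0,0,0],[0,7,0,0,0,0]]' >/dev/null; python3 w.py
python3 -m crank '[[0,0,-3,0,0,0],[0,0,-5,0,0,0],[0,-5,-7,0,0,0],[0,-10,-9,0,0,0],[0,-15,-9,0,0,0],[0,-20,-9,0,0,0],[0,-20,-9,0,0,0],[0,-20,-9,0,0,0]]' >/dev/null; python3 w.py
python3 - <<'E'
from h import *
p,_=ctrl.read_camera("scene");cv2.imwrite("pics/s7.png",cv2.resize(p[80:280,100:400],None,fx=2.5,fy=2.5))
_,d=ctrl.read_camera("top");K,o,M=cam("top")
v,u=np.mgrid[180:240:4,150:206:4];z=d[v,u];P=np.stack([(u-K[0,2])/K[0,0]*z,(v-K[1,2])/K[1,1]*z,z],-1)@M.T+o
print((P[...,2]*1e3).round().astype(int))
E
```

```text
t 26.8 stand mm -46.2 195.5 z 63.8 F [ 0.4  0.2 -0.6] yaw err -0.0
t 27.6 stand mm -46.6 -7.1 z 153.87 F [ 0.1  0.1 -0.2] yaw err -0.005
[[ 0 34  1  3  2 -3  5  7  2  5  6  2  5  6]
 [ 2 30  5  3  0  0  2  4  3  1 -1  3  8  6]
 [-1 20  3  4  8  6  7 15 13 16 13 14  2  2]
 [-4  9  2  2  5 11 16 17 26 36 40  5  0  7]
 [49  7  2  3  5  9 17  6 28 35 41 46 54 56]
 [57  0  6  4  2  3 16 15 31 36 40 51 53 61]
 [49  7  1 10  6  7  9 14 37 38 44 48 49 54]
 [48  5  3  5  4  6 16 20 32 42 42 47 52 58]
 [41  8  0 11  3  3  9 18 33 38 42 48 53 56]
 [34  9  1  1  7  5  0 18 31 39 47 51 56 56]
 [29  0  2  2  2 15  2  5  5 16 20 15 51 59]
 [19  2  4 10  4  0  0 11  3  1  4  3  1 11]
 [17  3  2  2  9  4 11  9  4  4  0 -1 -4  7]
 [52 53 45  7  2  4  7  5  3  3 11 -1  0  6]
 [ 6  2 -2  3  3  0  3  2 -4  0 -5 38 53 49]]
```

View pics/s7.png

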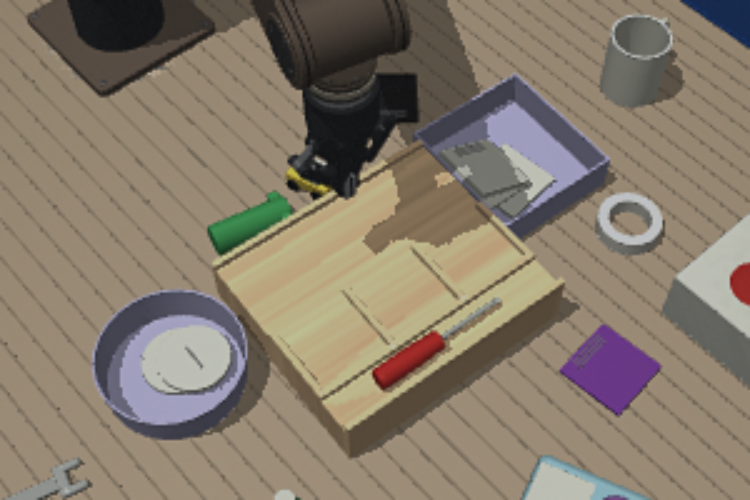

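Three covers are in their bins, but the last square leans on the crate wall at crop (485,170). I'll work out where, then drag it flat.

```bash
python3 - <<'E'
from h import *
yaw=-.073;e=np.array([np.cos(yaw),np.sin(yaw),0]);f=np.array([-e[1],e[0],0]);O=np.array([.620,-.0247,0])-.053*e
for u,v,z in[(182,208,.032),(190,208,.042),(194,208,.048),(202,208,.057),(196,196,.05),(196,220,.05)]:
    w=ray("top",(u,v),z)[0]-O;print(z,(w@e*1e3).round(),(w@f*1e3).round())
E
python3 w.py -45 185 75
```

```text
0.032 -51.0 233.0
0.042 -50.0 208.0
0.048 -50.0 195.0
0.057 -49.0 170.0
0.05 -13.0 192.0
0.05 -85.0 185.0
t 27.7 stand mm -46.8 -5.0 z 153.54 F [-0.6  1.4  0.2] yaw err -0.002
shift cm [-0.15 18.99  7.86]
```

```bash
python3 -m crank '[[0,5,0,0,0,0],[0,10,0,0,0,0],[0,15,0,0,0,0],[0,19,3,0,0,0],[0,19,6,0,0,0],[0,19,7.9,0,0,0],[0,19,8.3,0,0,0],[0,19,8.6,0,0,0],[0,19,8.8,0,0,0],[0,19,8.8,0,0,0]]' >/dev/null; python3 w.py
```

```text
t 28.7 stand mm -45.5 184.5 z 66.86 F [-0.3 -0.1 -0.4] yaw err -0.002
```

```bash
for i in 1 2 3; do python3 -m crank '[[0,0,0.2,0,0,0],[0,0,0.2,0,0,0]]' >/dev/null; python3 w.py; done
```

```text
t 28.9 stand mm -45.8 184.2 z 64.34 F [-0.4  0.3  0.1] yaw err -0.002
t 29.1 stand mm -46.3 184.2 z 61.67 F [ 0.3 -0.8  0.1] yaw err -0.002
t 29.3 stand mm -46.4 184.3 z 59.45 F [ 0.1 -0.2 -0.6] yaw err -0.002
```

```bash
for i in 1 2 3; do python3 -m crank '[[0,0,0.15,0,0,0],[0,0,0.15,0,0,0]]' >/dev/null; python3 w.py; done
```

```text
t 29.5 stand mm -46.4 184.3 z 58.01 F [-0.4 -0.1 -0.2] yaw err -0.002
t 29.7 stand mm -46.4 184.4 z 56.54 F [-0.9  0.2  0.1] yaw err -0.002
t 29.9 stand mm -46.4 184.4 z 55.08 F [-0.1  0.2  0.5] yaw err -0.002
```

```bash
for i in 1 2; do python3 -m crank '[[0,0,0.12,0,0,0],[0,0,0.12,0,0,0]]' >/dev/null; python3 w.py; done
```

```text
t 30.1 stand mm -46.3 184.4 z 53.94 F [-0.7  0.4 -1.2] yaw err -0.002
t 30.3 stand mm -45.9 184.5 z 53.24 F [-0.4 -0.1  1.2] yaw err -0.002
```

```bash
python3 -m crank '[[0,0,0.15,0,0,0],[0,0.4,0.2,0,0,0],[0,1,0.3,0,0,0],[0,1.5,0.4,0,0,0],[0,1.5,0.4,0,0,0]]' >/dev/null; python3 w.py
```

```text
t 30.8 stand mm -46.8 199.9 z 48.21 F [0.2 0.9 0.1] yaw err -0.001
```

```bash
python3 -m crank '[[0,0,-3,0,0,0],[0,0,-6,0,0,0],[0,-5,-9,0,0,0],[0,-10,-10,0,0,0],[0,-15,-10,0,0,0],[0,-20,-10,0,0,0],[0,-22,-10,0,0,0],[0,-22,-10,0,0,0]]' >/dev/null
python3 - <<'E'
from h import *
p,_=ctrl.read_camera("scene");cv2.imwrite("pics/s8.png",cv2.resize(p[80:280,100:400],None,fx=2.5,fy=2.5))
_,d=ctrl.read_camera("top");K,o,M=cam("top")
v,u=np.mgrid[184:232:4,158:206:4];z=d[v,u];P=np.stack([(u-K[0,2])/K[0,0]*z,(v-K[1,2])/K[1,1]*z,z],-1)@M.T+o
print((P[...,2]*1e3).round().astype(int))
E
python3 w.py
```

```text
[[ 2  0  0  4  6  5  6  3  3 -1  0  4]
 [ 8 -5  3 10 -1 10 13 15  9  5  5  6]
 [ 1  5  1 -4 10 10 30 26 11 12  2  2]
 [ 6 10  6 -2 10 12 23 27 23 27 28 32]
 [ 3  1  1  1 11 21 28 26 26 24 24 36]
 [ 3  3  8  1  8  7 33 31 27 28 30 26]
 [ 2  5  5  7 11 27 30 26 26 33 31 22]
 [ 4  4  0  7 11 27 25 23 24 26 30 28]
 [-1 -5  8  3  7 30 25 21 26 28 27 29]
 [ 3  1  7  1  8  4  1 16 16 18 27 27]
 [ 1  4  3  3  5  1  1  6  2  6  4  0]
 [ 4  1  0  0  5  6  7  3  3  2 -1  5]]
t 31.7 stand mm -46.8 -20.9 z 148.6 F [ 1.4 -0.3 -0.5] yaw err -0.003
```

View pics/s8.png

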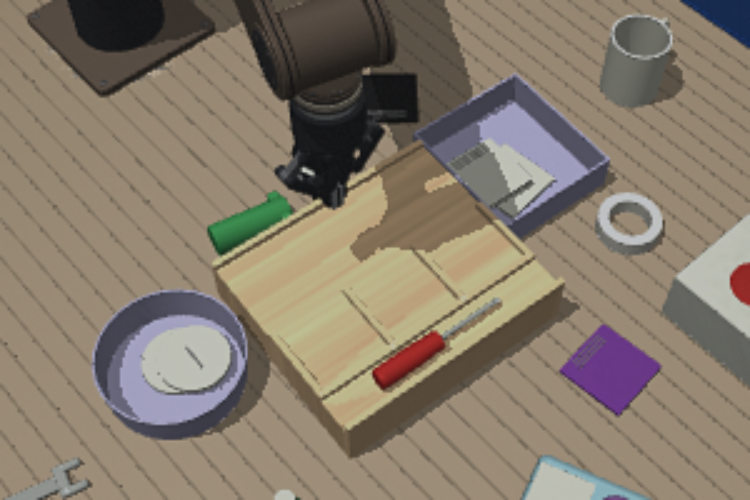

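The last square now lies flat on the stack inside the crate at crop (490,175), its top about 27 mm above the table. The round cover is in the tub at (190,357), and nothing else has moved. Handing in.

```bash
python3 -c "from plant import ctrl;print(ctrl.sign_off())"
```

```text
the job is handed in; nothing more can be done
None
```

The job is handed in: the round cover lies in the tub and both squares lie flat in the box. No reading taken while pressing exceeded 10 N, no bystanders were seen to move, and it finished at about 32 s of the 64 s allowed; no verdict was returned.

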